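# Slacken a ratchet tin clamp at the paint-mixing bench

### The arm

A 6-joint arm with a two-finger parallel gripper is mounted at the origin on the work surface. World frame = base frame: x ahead of the robot, y to its left, z up, the work surface at z = 0. Lengths are in m, angles in degrees, forces in N, time in s.
With the tool pointing down it reaches from about 0.35 to 0.875 m from the base axis. Payload 4.2 kg.
Tool frame: the origin (TCP) lies at the centre of the arm's flange, where the gripper is bolted on; the fingertips stand 182 mm ahead of it and the grasp point (between the pads) lies 164 mm ahead of it (r.nose_length is the distance from the TCP to the fingertips, in m); z points along the fingers, y is the line along which they close (so a half turn about z gives the same grasp; the last joint's range is limited). The gripper opens to 87 mm and grips with 3 to 60 N. Pads are 19 mm wide; open, the fingers measure 117 mm over their backs; the gripper's body (75 mm by 190 mm) begins 51 mm behind the grasp point.
Start: joints at [79.103, 22.042, 0.453, 0, -68.411, -14.817], TCP at [0.271, 0.563, 0.405] pointing down, gripper open.
Joint ranges: [-179.83, 179.83], [-69.29, 118.12], [-61.27, 80.66], [-181.25, 117.63], [-171.15, -9.14], [-177.46, 177.46]. Speed limits (degrees/s): [159.86, 159.86, 180, 180, 180, 180].

### API

Orientations are given as a 3x3 rotation matrix whose columns are the frame's x, y, z axes.
In Python, from station import r, vision gives the robot as it stands. The module is installed in compiled form; this text tells all that it offers.
- The arm moves only by the shell command python3 -m creep 'ROWS'. ROWS is JSON, a list of rows, each a list of 7 numbers: the opening, from -1 (shut) to 1 (fully open), then the shift along the tool's x, y, z in mm, then the turn, a rotation vector about the tool's x, y, z in degrees. A call has 1 to 8 rows; each row is the pose to reach, as a shift and turn from the pose commanded when the call began, along the tool's axes at that moment; what a row does not reach only later rows make up. A row lasts 1/12 s, in which the tool goes at most 41.7 mm and 7.16 degrees, less where a joint would pass 70% of its speed; a pose out of reach is approached as far as the arm can. A call with a gripper value outside its range is refused whole. The fingers move at their own pace and stop on an object; the grip force is fixed at half the most. Time passes only in rows, so rows that repeat a pose let the fingers close. It gives the time, the measured TCP pose, the force, the opening and the grip force at its end, in the units of the state.
- r.sense(): the state, without advancing time (a new reading comes with each control period).
- vision.capture(name): name is "scene" or "top" or "wrist"; returns (picture, depth): 420x560x3 uint8, red, green, blue; 420x560 float32, m along the optical axis (not along the pixel's ray), 0 where there is no reading.
- vision.camera_model(name): a dict with "vertical_fov" (degrees; the focal length in pixels is half the picture's height over the tangent of half this angle, whatever the lens; pixels are square), "cx", "cy" (the principal point, pixels), "extrinsics" (4x4, takes a point from camera to world coordinates); the wrist camera has in their place "mount" (4x4, takes a point from camera to tool coordinates, whose origin is the TCP and whose axes are the flange's). Camera axes: x right, y down, z forward; pixel columns grow to the right and rows downward; lengths in m; the calibration is good to about 2 mm. The wrist camera is an equidistant fisheye: a pixel r from the principal point sees the ray r / f radians off the axis. A picture is of the moment at which its call begins: read the wrist's pose just before it. camera_model takes no time and is no camera call.
- r.finish_job(): hands the job in; it is judged then, once.
Trained networks look in the newest picture that a camera, given by its name, has taken for a name from the list of things; names that differ only in an ending like _2 or _b are one class to them, and where a whole thing is asked for, a point or a joint stands for the part that bears it (a point fixed in the world has none). Each returns a list of dicts, best first, with "conf" (0 to 1); they miss things now and then, are a little off and sometimes report something else, mostly with a low value. They report only what shows in the picture. A call takes as long as a camera call.
- vision.find_in(camera, thing): "uv" ([column, row] in pixels, amid what is visible of it).
- vision.cut_out(camera, thing): "region" (420x560 bool, what is visible of it) and "uv" ([column, row] in pixels, amid what is visible of it).
The state is a dict: "time_s": time; "joints": joint angles; "joint_velocities": joint speeds; "effort": joint torques, N m; "tcp_pos": TCP position; "ee_rot": TCP orientation; "wrist_force": force on the tool from outside, world axes, zero at the start; "moment": the same for the moment, N m; "gripper_width": opening from 0.0 (shut) to 1.0 (fully open); "gripper_force": force on a finger pad.
Only numpy, scipy, OpenCV 4.12 (cv2) and the standard library are available. Lean on these libraries where they do the work, as an engineer would, in place of code of your own. Each camera call takes 0.05 s, during which the arm holds its last target. There are 200 camera calls.

### The job

The paint tin is clamped in the bench clamp and its ratchet is still set to tighten. Flip the ratchet's small thumb lever fully over to the loosening side without forcing it, then work the handle to and fro between its two stop posts until the clamp screw has been backed off (counter-clockwise seen from above) by at least a quarter turn. Never tighten the screw further, do not ram the handle against the posts, leave the other things on the bench alone, and let go at the end.

Things in the scene. Friction and masses are not known exactly. Their poses are not given: they have to be found in the camera images.
- clamp: Tin clamp, fixed: grey base plate 150 x 190 x 18 mm (x, y, z), a tin on it, two posts, and over the tin a grey yoke plate 116 x 150 mm with its top 156 mm above the bench. Origin: centre of the base's underside, on the bench. The screw with its captive ratchet stands upright through the yoke.
- handle (a joint): Swing of the ratchet handle, rad: 0 = it points to the clamp's -y; grows counter-clockwise from above (loosening). The posts stop it at +-0.47 to 0.7. Lever on the loosening side: it drives the screw counter-clockwise (about 1.2 N m in all) and clicks freely back (0.3 N m drag); on the tightening side the reverse. Up to 0.4 rad of a stroke is lost before a pawl bites. Stays where left.
- lever (a joint): Thumb lever of the ratchet, rad, relative to the handle: 0 = stop on the tightening side, 0.5 = stop on the loosening side; grows counter-clockwise from above. Stiff (0.12 N m, about 3 N at the tab), stays where left. Fully over means home against its stop (0.475 or more; it may creep back to 0.43 while the handle clicks). Its stop is hard: it must not be pushed with more than 15 N.
- screw (a joint): Turn of the clamp screw, rad: 0 = tight as found, positive = backed off (counter-clockwise seen from above), negative = tightened further. A quarter turn is 1.57; it needs two to four handle strokes. It stays where it is left.
- mixing_cup: Black mixing cup, 84 mm in diameter, 100 mm high, loose beside the clamp. Origin: centre of the underside.
- hardener_tin: Small closed tin, 60 mm in diameter, 75 mm high, loose. Origin: centre of the underside.
- stir_spatula: Stirring spatula lying flat on the bench, loose. Origin: centre of its underside.
- tin_lid: Tin lid, 90 mm in diameter, 8 mm thick, lying flat on the bench, loose. Origin: centre of the underside.
- post_ccw (a point): Top centre of the stop post on the counter-clockwise side of the handle: fixed, rubber-sleeved, 12 mm thick, standing on the yoke 60 mm from the clamp's axis, up to 188 mm above the bench. The bar may be nudged against a post but not pressed with more than 50 N at the post (25 N at the grip point on top of the turning load).
- post_cw (a point): Top centre of the like stop post on the clockwise side of the handle; the same limit holds.
- head_nominal (a point): Nominal centre of the ratchet head (72 mm across, 160 to 184 mm above the bench), over the clamp's origin. The real axis of screw, head and handle sits up to 8 mm to either side of it along the clamp's x: differently each time, fixed during a run, and not measured. Find it by touch or by eye.
- grip_nominal (a point): Nominal place of the grip with the handle at 0, fixed to the clamp: 120 mm from the nominal axis, 172 mm above the bench. The black rubber grip is a level round bar 20 mm thick, from 82 to 158 mm from the axis, and turns with the handle. Nearer the head the bar is steel, 16 mm wide, 14 mm high. The yoke plate ends 75 mm from the axis: free space under the grip.
- tab_nominal (a point): Nominal place of the thumb lever's upright black tab at mid-travel with the handle at 0, fixed to the clamp. The tab is 12 mm (along the lever) x 10 mm wide, 188 to 212 mm above the bench. The lever's pivot is on the head, 34 mm from the head's axis towards the handle; the tab is 44 mm from the pivot, straight away from the handle but turned counter-clockwise by (lever - 0.25) rad.

How it is judged:
By the outcome, as a careful person would: the job done as asked, in the order asked, and still so for the second after the job is handed in, with the robot touching nothing.
It also fails if it takes over 72 s, if anything falls off the work surface, if the arm or the gripper's body presses on something with over 40 N, if the wrist force passes 120 N, or if a joint passes its speed limit or range.

## Working session

There is one attempt and no reset: what is moved stays moved. The work goes in short steps, Python scripts to look and compute and a shell command to move; the robot and the scene stay as the last step left them, time stands still between calls to the robot, and variables do not carry over. Pictures are saved under pics/ and viewed, at most 13 in all, crops included, and the job is handed in when it is done.

```bash
mkdir -p pics
cat > h.py <<'E'
import numpy as np, cv2
from station import r, vision
def cap(n):
    s=r.sense(); im,d=vision.capture(n); return s,im,d
def model(n,s=None):
    m=vision.camera_model(n); f=210/np.tan(np.radians(m['vertical_fov'])/2)
    if 'extrinsics' in m: T=np.array(m['extrinsics'])
    else:
        W=np.eye(4); W[:3,:3]=s['ee_rot']; W[:3,3]=s['tcp_pos']; T=W@np.array(m['mount'])
    return f,m['cx'],m['cy'],T
def world(n,u,v,d,s=None):
    f,cx,cy,T=model(n,s); x=(np.asarray(u)-cx)/f; y=(np.asarray(v)-cy)/f
    if n=='wrist':
        rr=np.hypot(x,y); k=np.where(rr>1e-6,np.tan(rr)/np.maximum(rr,1e-6),1); x=x*k;y=y*k
    P=np.stack([x*d,y*d,d+0*x,1+0*x],-1); return (P@T.T)[...,:3]
E
python3 - <<'E'
from h import *
print(r.sense()['ee_rot'],r.sense()['wrist_force'])
ims=[]
for n in ('top','scene'):
    s,im,d=cap(n); cv2.imwrite(f'pics/{n}.png',im[:,:,::-1]); np.save(n+'.npy',d)
    for t in ('clamp','handle','lever','post_ccw','post_cw','mixing_cup','hardener_tin'):
        for o in vision.find_in(n,t)[:2]:
            u,v=o['uv']; dd=d[int(v),int(u)]
            print(n,t,round(o['conf'],2),np.round([u,v]),world(n,u,v,dd).round(3))
E
```

```text
[[ 9.00881406e-01 -4.34064419e-01 -8.78842987e-04]
 [-4.34065302e-01 -9.00879192e-01 -1.99863344e-03]
 [ 7.58043018e-05  2.18200695e-03 -9.99997617e-01]] [0.48552254 0.1552364  0.21773468]
top clamp 0.65 [310. 200.] [ 0.559 -0.03   0.189]
top handle 0.6 [318. 194.] [ 0.569 -0.046  0.191]
top handle 0.58 [318. 196.] [ 0.566 -0.047  0.195]
top lever 0.74 [320. 194.] [ 0.57  -0.051  0.191]
top post_cw 0.78 [308. 199.] [ 0.561 -0.027  0.186]
top mixing_cup 0.69 [221. 197.] [0.575 0.166 0.003]
top mixing_cup 0.36 [306. 201.] [ 0.557 -0.024  0.188]
top hardener_tin 0.57 [406. 202.] [ 0.563 -0.259  0.075]
scene clamp 0.62 [247. 242.] [ 0.63  -0.029  0.149]
scene handle 0.95 [233. 211.] [ 0.58  -0.056  0.184]
scene handle 0.51 [333. 244.] [0.543 0.157 0.016]
scene lever 0.81 [240. 202.] [ 0.56  -0.043  0.185]
scene lever 0.26 [243. 241.] [ 0.63  -0.036  0.152]
scene post_ccw 0.58 [242. 238.] [ 0.624 -0.039  0.155]
scene post_cw 0.89 [246. 239.] [ 0.627 -0.031  0.157]
scene mixing_cup 0.78 [334. 243.] [0.544 0.159 0.024]
scene hardener_tin 0.79 [140. 250.] [ 0.587 -0.256  0.069]
scene hardener_tin 0.42 [242. 241.] [ 0.628 -0.037  0.151]
```

View pics/top.png

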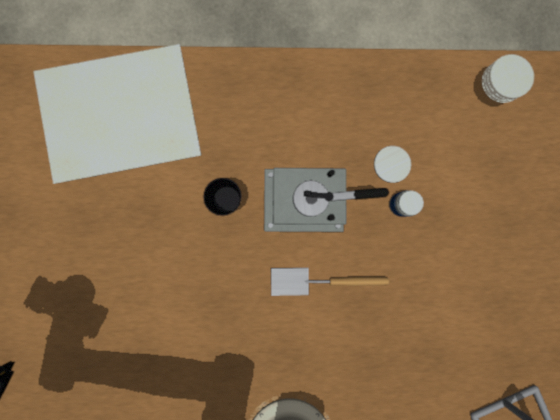

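View pics/scene.png

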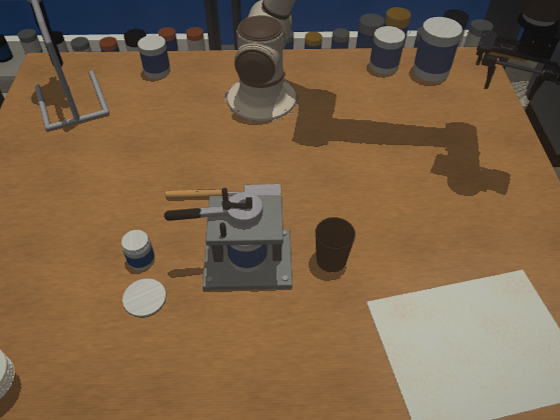

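```bash
cat > a.py <<'E'
from h import *
for n in ('top','scene'):
    d=np.load(n+'.npy'); v,u=np.mgrid[:420,:560]; P=world(n,u,v,d)
    x,y,z=P[...,0],P[...,1],P[...,2]
    R=(abs(x-.56)<.16)&(abs(y+.05)<.2)&(d>0)
    def box(lo,hi,name):
        m=R&(z>lo)&(z<hi); 
        if m.sum()<5: print(n,name,m.sum()); return
        q=np.c_[x[m],y[m]].astype('f4'); c,w,a=cv2.minAreaRect(q*1000); print(n,name,m.sum(),'rect',np.round(c),np.round(w),round(a,1),'z',z[m].mean().round(4))
    box(.012,.024,'base');box(.148,.163,'yoke');box(.176,.19,'head')
    m=R&(z>.192); print(n,'high',P[m].round(3).tolist()[:40])
    m=R&(z>.163)&(y<-.1); q=P[m]; 
    if len(q): print(n,'grip', q.mean(0).round(3), [ (round(yy,3),q[abs(q[:,1]-yy)<.006].mean(0).round(4).tolist()) for yy in np.arange(q[:,1].min(),q[:,1].max(),.012)])
E
python3 a.py
python3 - <<'E'
import cv2
a=cv2.imread('pics/top.png')[150:250,250:430]; b=cv2.imread('pics/scene.png')[180:300,150:310]
cv2.imwrite('pics/c.png',cv2.vconcat([cv2.resize(a,(540,300),interpolation=2),cv2.resize(b,(540,300),interpolation=2)]))
E
```

```text
top base 1085 rect [573. -62.] [178. 409.] 9.4 z 0.0183
top yoke 2861 rect [569. -33.] [116. 148.] 0.3 z 0.1561
top head 1405 rect [575. -87.] [ 92. 183.] 23.9 z 0.183
top high [[0.574, -0.017, 0.211], [0.574, -0.019, 0.212], [0.574, -0.021, 0.212], [0.574, -0.023, 0.213], [0.574, -0.025, 0.211], [0.574, -0.027, 0.211], [0.574, -0.017, 0.192], [0.572, -0.017, 0.211], [0.572, -0.019, 0.211], [0.572, -0.021, 0.211], [0.572, -0.023, 0.211], [0.572, -0.024, 0.214], [0.572, -0.027, 0.212], [0.572, -0.029, 0.21], [0.574, -0.032, 0.194], [0.574, -0.064, 0.194], [0.574, -0.066, 0.193], [0.571, -0.017, 0.196], [0.57, -0.017, 0.213], [0.57, -0.019, 0.211], [0.57, -0.021, 0.211], [0.57, -0.023, 0.212], [0.57, -0.024, 0.214], [0.57, -0.026, 0.213], [0.572, -0.032, 0.194], [0.572, -0.034, 0.193], [0.572, -0.036, 0.193], [0.572, -0.038, 0.192], [0.572, -0.04, 0.193], [0.572, -0.046, 0.194], [0.572, -0.048, 0.192], [0.572, -0.061, 0.197], [0.572, -0.063, 0.195], [0.572, -0.066, 0.193], [0.572, -0.067, 0.194], [0.572, -0.069, 0.195], [0.572, -0.072, 0.193], [0.569, -0.016, 0.2], [0.568, -0.017, 0.21
[... 1313 characters left out ...]
.023, 0.213], [0.576, -0.021, 0.212], [0.578, -0.019, 0.214], [0.572, -0.017, 0.207], [0.563, -0.072, 0.194], [0.563, -0.071, 0.194], [0.563, -0.065, 0.194], [0.563, -0.063, 0.194], [0.562, -0.061, 0.193], [0.576, -0.029, 0.209], [0.577, -0.027, 0.21], [0.578, -0.025, 0.211]]
scene grip [ 0.579 -0.144  0.178] [(np.float64(-0.19), [0.5819, -0.1865, 0.1763]), (np.float64(-0.178), [0.5823, -0.1776, 0.1783]), (np.float64(-0.166), [0.5816, -0.1653, 0.1783]), (np.float64(-0.154), [0.5805, -0.1536, 0.1785]), (np.float64(-0.142), [0.5795, -0.1418, 0.1778]), (np.float64(-0.13), [0.5779, -0.1298, 0.1785]), (np.float64(-0.118), [0.5762, -0.1178, 0.177]), (np.float64(-0.106), [0.5742, -0.1055, 0.1764])]
```

View pics/c.png

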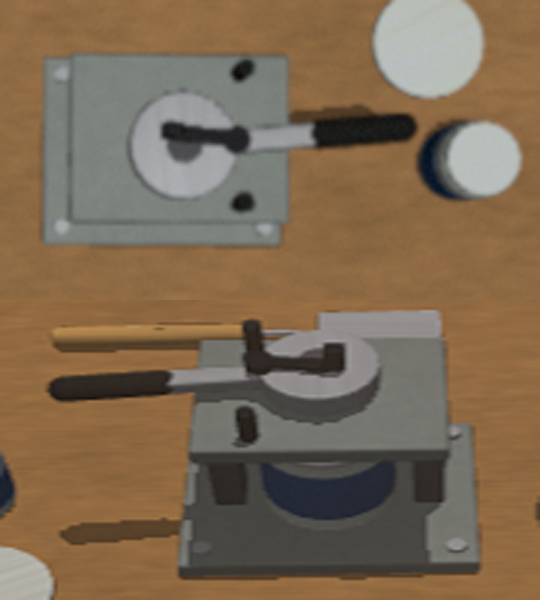

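```bash
cat > go.py <<'E'
import sys
from h import *
from scipy.spatial.transform import Rotation as R
def goal(x,y,z,yaw):
    s=r.sense(); A=np.array(s['ee_rot']); c,sn=np.cos(np.radians(yaw)),np.sin(np.radians(yaw))
    B=np.array([[c,sn,0],[sn,-c,0],[0,0,-1]])
    print('shift mm',(A.T@(np.array([x,y,z])-s['tcp_pos'])*1000).round(2),'turn',np.degrees(R.from_matrix(A.T@B).as_rotvec()).round(2))
if __name__=='__main__': goal(*map(float,sys.argv[1:]))
E
python3 go.py 0.5 -0.05 0.45 -90; python3 -c "
from h import *
print(vision.camera_model('wrist'))"
```

```text
shift mm [472.2  453.08 -45.26] turn [-0.    0.   64.29]
{'vertical_fov': 65.70646984690485, 'cx': 285.13490840876733, 'cy': 207.42577440612797, 'mount': array([[-5.90992758e-04, -9.66525013e-01, -2.56571725e-01,
         7.14174996e-02],
       [ 9.99999825e-01, -5.64136649e-04, -1.78275578e-04,
        -1.26608252e-04],
       [ 2.75662923e-05, -2.56571785e-01,  9.66525177e-01,
         2.13048636e-02],
       [ 0.00000000e+00,  0.00000000e+00,  0.00000000e+00,
         1.00000000e+00]])}
```

```bash
python3 -m creep '[[1,20,20,-40,0,0,5],[1,60,55,-45,0,0,12],[1,90,85,-45,0,0,19],[1,120,115,-45,0,0,26],[1,150,145,-45,0,0,33],[1,180,175,-45,0,0,40],[1,210,205,-45,0,0,47],[1,240,235,-45,0,0,54]]' && python3 go.py 0.571 -0.05 0.45 -90
```

```text
time_s: 1.47
tcp_pos: [0.3785, 0.265, 0.4502]
ee_rot: [[0.173, -0.985, 0.001], [-0.985, -0.173, 0.001], [-0.001, -0.001, -1.0]]
wrist_force: [1.3, 0.7, 0.9]
gripper_width: 0.999
gripper_force: 0.0
shift mm [ 3.4360e+02 -1.3499e+02  6.0000e-02] turn [-0.04  0.04  9.98]
```

```bash
python3 -m creep '[[1,38,-15,0,0,0,2],[1,76,-30,0,0,0,4],[1,114,-45,0,0,0,6],[1,152,-60,0,0,0,8],[1,190,-75,0,0,0,10],[1,228,-90,0,0,0,10],[1,266,-105,0,0,0,10],[1,304,-120,0,0,0,10]]' && python3 -m creep '[[-0.3,20,0,0,0,0,0],[-0.3,20,0,0,0,0,0],[-0.3,20,0,0,0,0,0]]' && python3 go.py 0.571 -0.05 0.45 -90
cat > w.py <<'E'
import sys
from h import *
s,im,d=cap('wrist'); cv2.imwrite(sys.argv[1],im[:,:,::-1]); np.savez('w.npz',d=d,im=im)
v,u=np.mgrid[:420,:560]; P=world('wrist',u,v,d,s); x,y,z=np.moveaxis(P,-1,0)
R=(abs(x-.57)<.1)&(abs(y+.05)<.2)&(d>0)
def rect(m,n):
    if m.sum()<6: print(n,m.sum());return
    c,w,a=cv2.minAreaRect((P[m][:,:2]*1000).astype('f4')); print(n,m.sum(),np.round(c,1),np.round(w,1),round(a,1),z[m].mean().round(4))
rect(R&(abs(z-.156)<.004),'yoke')
rect(R&(z>.203)&(y>-.055)&(z<.23),'tab')
m=R&(abs(z-.184)<.0025)&(y>-.075)&(abs(x-.57)<.045)&(y<.01)
from scipy.optimize import least_squares
c=cv2.convexHull((P[m][:,:2]*1000).astype('f4'))[:,0]; c=c[c[:,1]>-60]
f=least_squares(lambda p:np.hypot(*(c-p[:2]).T)-p[2],[570,-33,36],loss='soft_l1').x; print('head circ',f.round(1),m.sum())
for sx in(-1,1): rect(R&(z>.178)&(z<.193)&(sx*(x-.572)>.022)&(y<-.065)&(y>-.115),'post')
m=R&(z>.165)&(z<.19)&(y<-.1)&(y>-.2); q=P[m]
if len(q)>50:
    ys=[-.12,-.14,-.16,-.18]; print('bar',[ (yy,*np.round([np.percentile(q[abs(q[:,1]-yy)<.004][:,0],k) for k in(3,97)],4)) for yy in ys if (abs(q[:,1]-yy)<.004).sum()>5], len(q))
E
python3 w.py pics/w1.png
```

```text
time_s: 2.13
tcp_pos: [0.5514, -0.0126, 0.45]
ee_rot: [[0.005, -1.0, 0.001], [-1.0, -0.005, 0.0], [-0.0, -0.001, -1.0]]
wrist_force: [0.8, 0.7, 1.1]
gripper_width: 0.993
gripper_force: 0.0
time_s: 2.38
tcp_pos: [0.551, -0.0316, 0.4494]
ee_rot: [[0.002, -1.0, -0.001], [-1.0, -0.002, 0.0], [-0.0, 0.001, -1.0]]
wrist_force: [0.6, 0.4, 1.1]
gripper_width: 0.853
gripper_force: 0.0
shift mm [ 18.43 -19.99  -0.58] turn [0.03 0.   0.14]
yoke 11018 [570.4 -41.6] [116.1 134.5] 0.2 0.1547
tab 259 [572. -24.] [12.3 10.1] 83.8 0.2099
head circ [564.2 -34.1  35.4] 4511
post 205 [535.4 -72.6] [29.6 11.1] 9.1 0.186
post 206 [614.7 -74.3] [11. 11.] 83.7 0.1858
bar [(-0.12, np.float64(0.564), np.float64(0.5805)), (-0.14, np.float64(0.5641), np.float64(0.5825)), (-0.16, np.float64(0.5664), np.float64(0.585)), (-0.18, np.float64(0.5675), np.float64(0.586))] 2635
```

View pics/w1.png

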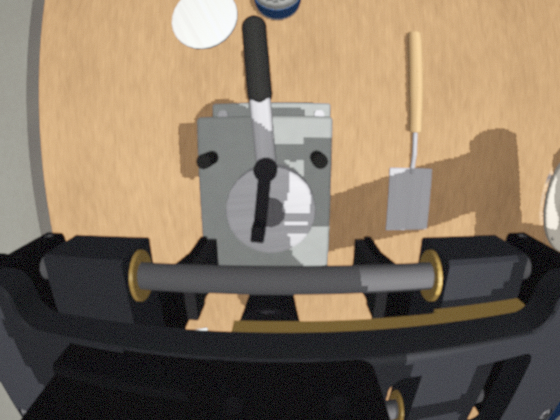

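```bash
python3 -m creep '[[-0.08,-7,-22,0,0,0,0.1],[-0.08,-7,-22,0,0,0,0.1],[-0.08,-7,-22,0,0,0,0.1],[-0.08,-7,-22,15,0,0,0.1],[-0.08,-7,-22,30,0,0,0.1],[-0.08,-7,-22,40,0,0,0.1],[-0.08,-7,-22,40,0,0,0.1],[-0.08,-7,-22,40,0,0,0.1]]' && python3 go.py 0.573 -0.024 0.38 -90; python3 w.py pics/w2.png
```

```text
time_s: 3.1
tcp_pos: [0.5726, -0.023, 0.4098]
ee_rot: [[0.004, -1.0, -0.001], [-1.0, -0.004, -0.001], [0.001, 0.001, -1.0]]
wrist_force: [0.4, -0.2, 0.4]
gripper_width: 0.462
gripper_force: 0.0
shift mm [ 0.98 -0.41 29.79] turn [ 0.04 -0.03  0.25]
yoke 12616 [570.5 -46.7] [116.1 124.1] 0.1 0.1547
tab 519 [573.8 -26.2] [17.2 58.2] 90.0 0.2147
head circ [564.1 -34.7  35.5] 5938
post 309 [534.7 -69.7] [30.4 11.5] 26.2 0.1858
post 305 [614.6 -74.2] [11.7 11.4] 87.6 0.186
bar [(-0.12, np.float64(0.5639), np.float64(0.5807)), (-0.14, np.float64(0.5647), np.float64(0.5828)), (-0.16, np.float64(0.5666), np.float64(0.5847)), (-0.18, np.float64(0.5676), np.float64(0.5864))] 3257
```

View pics/w2.png

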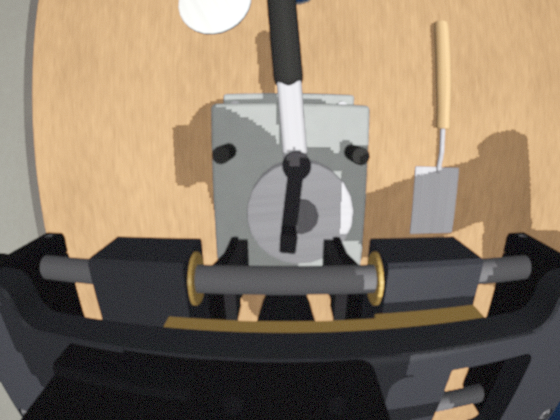

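```bash
python3 -m creep '[[-0.08,0.5,0,10,0,0,0],[-0.08,0.5,0,20,0,0,0],[-0.08,0.5,0,27,0,0,0],[-0.08,0.5,0,30,0,0,0],[-0.08,0.5,0,30,0,0,0]]' && python3 -m creep '[[-0.08,0,2,0,0,0,0],[-0.08,0,4,0,0,0,0],[-0.08,0,6,0,0,0,0],[-0.08,0,8,0,0,0,0],[-0.08,0,8,0,0,0,0]]'
```

```text
time_s: 3.57
tcp_pos: [0.5727, -0.0241, 0.3783]
ee_rot: [[0.003, -1.0, -0.003], [-1.0, -0.003, -0.0], [0.0, 0.003, -1.0]]
wrist_force: [-0.0, 0.5, 0.4]
gripper_width: 0.462
gripper_force: 0.0
time_s: 3.98
tcp_pos: [0.5645, -0.024, 0.3802]
ee_rot: [[0.003, -1.0, 0.001], [-1.0, -0.003, 0.0], [-0.0, -0.001, -1.0]]
wrist_force: [-1.0, 0.3, -0.3]
gripper_width: 0.463
gripper_force: 0.0
```

```bash
for i in 1; do python3 -m creep '[[-0.08,0,1.5,0,0,0,0],[-0.08,0,3,0,0,0,0],[-0.08,0,4.5,0,0,0,0],[-0.08,0,6,0,0,0,0],[-0.08,0,7,0,0,0,0],[-0.08,0,8,0,0,0,0],[-0.08,0,8,0,0,0,0]]'|grep -E 'pos|force'; python3 -m creep '[[-0.08,0,1,0,0,0,0],[-0.08,0,2,0,0,0,0],[-0.08,0,3,0,0,0,0],[-0.08,0,4,0,0,0,0],[-0.08,0,5,0,0,0,0],[-0.08,0,5,0,0,0,0]]'|grep -E 'pos|force'; done
```

```text
tcp_pos: [0.5567, -0.024, 0.3798]
wrist_force: [0.8, 0.3, -0.4]
gripper_force: 0.0
tcp_pos: [0.552, -0.0238, 0.3799]
wrist_force: [0.7, 2.1, -0.9]
gripper_force: 1.1
```

```bash
python3 -m creep '[[-0.08,0,0.7,0,0,0,0],[-0.08,0,1.4,0,0,0,0],[-0.08,0,2,0,0,0,0],[-0.08,0,3,0,0,0,0],[-0.08,0,3,0,0,0,0],[-0.08,0,3,0,0,0,0]]'|grep -E 'pos|force';python3 -m creep '[[-0.08,0,0.7,0,0,0,0],[-0.08,0,1.4,0,0,0,0],[-0.08,0,2,0,0,0,0],[-0.08,0,3,0,0,0,0],[-0.08,0,3,0,0,0,0],[-0.08,0,3,0,0,0,0]]'|grep -E 'pos|force'
python3 - <<'E'
from h import *
s,im,d=cap('wrist'); cv2.imwrite('pics/w3.png',cv2.resize(im[60:300,140:460,::-1],(640,480)))
E
```

```text
tcp_pos: [0.549, -0.024, 0.38]
wrist_force: [3.0, 2.4, -0.3]
gripper_force: 1.6
tcp_pos: [0.5458, -0.0242, 0.3799]
wrist_force: [2.9, 2.3, 1.4]
gripper_force: 1.4
```

View pics/w3.png

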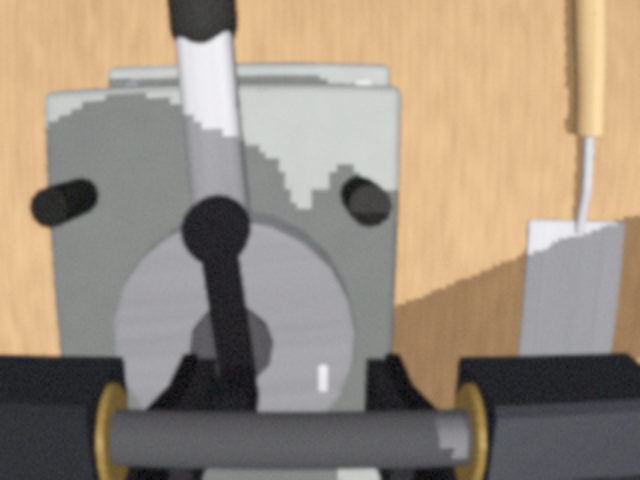

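```bash
for k in 1; do python3 -m creep '[[-0.08,0,0.5,0,0,0,0],[-0.08,0,1,0,0,0,0],[-0.08,0,1.5,0,0,0,0],[-0.08,0,2,0,0,0,0],[-0.08,0,2.5,0,0,0,0],[-0.08,0,2.5,0,0,0,0]]'|grep -E 'pos|force'; python3 -m creep '[[-0.08,0,0.5,0,0,0,0],[-0.08,0,1,0,0,0,0],[-0.08,0,1,0,0,0,0]]'|grep -E 'pos|force';  python3 -m creep '[[-0.08,0,0.5,0,0,0,0],[-0.08,0,1,0,0,0,0],[-0.08,0,1,0,0,0,0]]'|grep -E 'pos|force'; done
```

```text
tcp_pos: [0.5433, -0.0242, 0.3799]
wrist_force: [3.3, 2.2, 1.5]
gripper_force: 1.7
tcp_pos: [0.5423, -0.0242, 0.3798]
wrist_force: [3.3, 1.1, 1.0]
gripper_force: 1.8
tcp_pos: [0.5413, -0.0242, 0.3798]
wrist_force: [3.4, -1.5, 2.1]
gripper_force: 1.8
```

```bash
python3 -m creep '[[-0.08,0,0.5,0,0,0,0],[-0.08,0,1,0,0,0,0],[-0.08,0,1,0,0,0,0]]'|grep -E 'pos|force'; python3 -m creep '[[-0.08,0,0.5,0,0,0,0],[-0.08,0,0.5,0,0,0,0],[-0.08,0,0.5,0,0,0,0]]'|grep -E 'pos|force'
```

```text
tcp_pos: [0.5403, -0.0242, 0.3798]
wrist_force: [3.7, -2.1, 1.7]
gripper_force: 1.9
tcp_pos: [0.5399, -0.0242, 0.3798]
wrist_force: [4.4, -2.4, 1.7]
gripper_force: 2.0
```

Run:
```python
from h import *
s,im,d=cap('wrist'); v,u=np.mgrid[:420,:560]; P=world('wrist',u,v,d,s); x,y,z=np.moveaxis(P,-1,0)
m=(d>0)&(z>.188)&(z<.199)&(abs(x-.56)<.03)&(y<-.028)&(y>-.062); q=P[m]
print(m.sum()); 
for a in np.arange(-.062,-.028,.005):
    k=q[(q[:,1]>=a)&(q[:,1]<a+.005)]
    if len(k): print(round(a,3),len(k),np.percentile(k[:,0],[5,50,95]).round(4))
p=np.polyfit(q[:,1],q[:,0],1); print('lever world angle',-np.arctan(p[0]))
```

```text
1271
-0.062 208 [0.5598 0.5652 0.5716]
-0.057 185 [0.5584 0.5632 0.568 ]
-0.052 179 [0.5569 0.5617 0.5666]
-0.047 170 [0.5554 0.5603 0.5651]
-0.042 181 [0.5544 0.5588 0.5643]
-0.037 203 [0.5528 0.5587 0.5674]
-0.032 145 [0.5512 0.5566 0.5611]
lever world angle 0.26824262323008147
```

```bash
for k in 1; do python3 -m creep '[[-0.08,0,0.5,0,0,0,0],[-0.08,0,0.5,0,0,0,0],[-0.08,0,0.5,0,0,0,0]]'|grep -E 'pos|t_force';python3 -m creep '[[-0.08,0,0.5,0,0,0,0],[-0.08,0,0.5,0,0,0,0],[-0.08,0,0.5,0,0,0,0]]'|grep -E 'pos|t_force'; done
```

```text
tcp_pos: [0.5394, -0.0242, 0.3798]
wrist_force: [3.2, -3.0, 1.4]
tcp_pos: [0.5389, -0.0243, 0.3798]
wrist_force: [4.0, -3.8, 2.5]
```

```bash
for k in 1; do python3 -m creep '[[-0.08,0,0.5,0,0,0,0],[-0.08,0,0.5,0,0,0,0],[-0.08,0,0.5,0,0,0,0]]'|grep -E 'pos|t_force';python3 -m creep '[[-0.08,0,0.5,0,0,0,0],[-0.08,0,0.5,0,0,0,0],[-0.08,0,0.5,0,0,0,0]]'|grep -E 'pos|t_force'; done
```

```text
tcp_pos: [0.5384, -0.0243, 0.3798]
wrist_force: [4.4, -3.2, 2.4]
tcp_pos: [0.5379, -0.0244, 0.3798]
wrist_force: [4.8, -4.0, 1.6]
```

```bash
for k in 1; do python3 -m creep '[[-0.08,0,0.5,0,0,0,0],[-0.08,0,0.5,0,0,0,0],[-0.08,0,0.5,0,0,0,0]]'|grep -E 'pos|_force';python3 -m creep '[[-0.08,0,0.5,0,0,0,0],[-0.08,0,0.5,0,0,0,0],[-0.08,0,0.5,0,0,0,0]]'|grep -E 'pos|_force'; done;  python3 - <<'E'
from h import *
s,im,d=cap('wrist'); v,u=np.mgrid[:420,:560]; P=world('wrist',u,v,d,s); x,y,z=np.moveaxis(P,-1,0)
m=(d>0)&(z>.188)&(z<.199)&(abs(x-.56)<.03)&(y<-.03)&(y>-.06); q=P[m]
e=[(a,*np.percentile(q[abs(q[:,1]-a)<.002][:,0],[5,50])) for a in np.arange(-.058,-.03,.004)]
e=np.array(e); print(-np.polyfit(e[:,0],e[:,1],1)[0],-np.polyfit(e[:,0],e[:,2],1)[0])
m=(d>0)&(z>.165)&(z<.19)&(y<-.1)&(y>-.2)&(abs(x-.57)<.05);q=P[m]
b=np.array([(a,np.median(q[abs(q[:,1]-a)<.004][:,0])) for a in np.arange(-.18,-.11,.01) if (abs(q[:,1]-a)<.004).sum()>5]); print(np.polyfit(b[:,0],b[:,1],1),b.round(4).tolist())
E
```

```text
tcp_pos: [0.5375, -0.0244, 0.3798]
wrist_force: [4.6, -3.5, 1.0]
gripper_force: 2.3
tcp_pos: [0.5371, -0.0244, 0.3798]
wrist_force: [5.6, -3.4, 1.1]
gripper_force: 2.7
0.35341728680857665 0.31104954373378313
[-0.08632457  0.56009604] [[-0.17, 0.575], [-0.16, 0.5739], [-0.15, 0.5729], [-0.14, 0.5719], [-0.13, 0.5711], [-0.12, 0.5708]]
```

```bash
for k in 1; do python3 -m creep '[[-0.08,0,0.5,0,0,0,0],[-0.08,0,0.5,0,0,0,0],[-0.08,0,0.5,0,0,0,0]]'|grep -E 'pos|_force';python3 -m creep '[[-0.08,0,0.5,0,0,0,0],[-0.08,0,0.5,0,0,0,0],[-0.08,0,0.5,0,0,0,0]]'|grep -E 'pos|_force'; done
```

```text
tcp_pos: [0.5369, -0.0244, 0.3798]
wrist_force: [6.8, -4.5, -0.1]
gripper_force: 3.2
tcp_pos: [0.5366, -0.0244, 0.3799]
wrist_force: [8.0, -4.4, -1.2]
gripper_force: 3.7
```

```bash
python3 -m creep '[[-0.08,0,-4,0,0,0,0],[-0.08,0,-8,0,0,0,0],[-0.08,0,-10,-5,0,0,0],[-0.08,0,-10,-20,0,0,0],[-0.08,0,-10,-35,0,0,0],[-0.08,0,-10,-35,0,0,0]]'|grep -E 'pos|t_force'; python3 w.py pics/w4.png; python3 go.py .575 -.153 .336 -85.2
```

```text
tcp_pos: [0.5462, -0.0239, 0.4174]
wrist_force: [0.0, 0.3, 0.5]
yoke 12222 [570.6 -45.3] [116.3 127.5] 0.0 0.1547
tab 359 [552.4 -26.4] [10.2 12. ] 18.9 0.2098
head circ [563.8 -34.3  35.4] 5434
post 283 [534.4 -69.3] [30.5 11.4] 31.7 0.1861
post 282 [614.6 -73.9] [11.6 11.7] 20.7 0.1857
bar [(-0.12, np.float64(0.5635), np.float64(0.58)), (-0.14, np.float64(0.5643), np.float64(0.5825)), (-0.16, np.float64(0.566), np.float64(0.5842)), (-0.18, np.float64(0.5675), np.float64(0.5859))] 3180
shift mm [129.32 -28.69  79.72] turn [-0.07  0.04 -4.61]
```

View pics/w4.png

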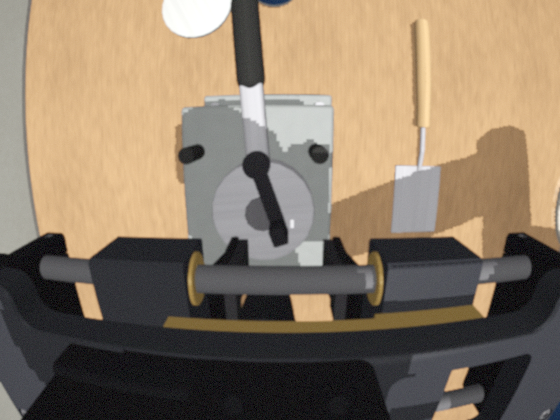

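```bash
python3 -m creep '[[-0.2,30,-7,0,0,0,-1],[-0.2,60,-14,0,0,0,-2],[-0.2,90,-21,0,0,0,-4],[-0.2,120,-28,0,0,0,-4.6],[-0.2,129,-29,10,0,0,-4.6],[-0.2,129,-29,25,0,0,-4.6],[-0.2,129,-29,30,0,0,-4.6],[-0.2,129,-29,30,0,0,-4.6]]'|grep -E 'pos|_'; python3 -m creep '[[-0.2,0,0,15,0,0,0],[-0.2,0,0,30,0,0,0],[-0.2,0,0,45,0,0,0],[-0.2,0,0,50,0,0,0],[-0.35,0,0,50,0,0,0],[-0.35,0,0,50,0,0,0],[-0.35,0,0,50,0,0,0]]'|grep -E 'pos|_'
python3 - <<'E'
from h import *
s,im,d=cap('wrist'); cv2.imwrite('pics/w5.png',im[:,:,::-1])
E
cat > arc.py <<'E'
# tool rows from the present pose for handle angles (rad) given, TCP led by `lead` mm along the swing
import sys
from h import *
ax=np.array([.565,-.034]); rad=.12
s=r.sense(); A=np.array(s['ee_rot']); p=s['tcp_pos']
h0=np.arctan2(p[0]-ax[0],-(p[1]-ax[1])); yaw=np.degrees(np.arctan2(A[1,0],A[0,0])); print('now',round(h0,3),'r',np.hypot(*(p[:2]-ax)).round(4),'yaw',round(yaw,2), 't',s['time_s'])
for h in map(float,sys.argv[1:]):
    t=np.array([ax[0]+rad*np.sin(h),ax[1]-rad*np.cos(h),.336]); print(h,(A.T@(t-p)*1000).round(1),'rotz',round(-(np.degrees(h)-90-yaw),1))
E
python3 arc.py .16 .24 .32 .40 .48 .54 .58
```

```text
time_s: 10.93
tcp_pos: [0.5745, -0.1527, 0.3818]
ee_rot: [[0.083, -0.997, -0.006], [-0.997, -0.083, 0.001], [-0.002, 0.006, -1.0]]
wrist_force: [0.2, -0.2, 0.4]
gripper_width: 0.401
gripper_force: 0.0
time_s: 11.52
tcp_pos: [0.5757, -0.1527, 0.336]
ee_rot: [[0.084, -0.996, 0.002], [-0.996, -0.084, -0.0], [0.001, -0.002, -1.0]]
wrist_force: [-0.1, -0.0, 0.6]
gripper_width: 0.338
gripper_force: 0.0
now 0.09 r 0.1193 yaw -85.18 t 11.5667
0.16 [ 0.4 -8.5  0.1] rotz -4.4
0.24 [ -0.7 -18.    0.1] rotz -8.9
0.32 [ -2.6 -27.4   0.1] rotz -13.5
0.4 [ -5.2 -36.6   0.2] rotz -18.1
0.48 [ -8.5 -45.6   0.2] rotz -22.7
0.54 [-11.5 -52.2   0.2] rotz -26.1
0.58 [-13.7 -56.4   0.2] rotz -28.4
```

View pics/w5.png

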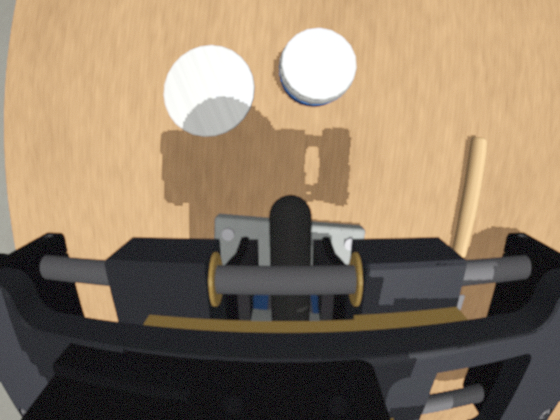

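```bash
python3 -m creep '[[-0.35,0.4,-8.5,0,0,0,-4.4],[-0.35,-0.7,-18,0,0,0,-8.9],[-0.35,-2.6,-27.4,0,0,0,-13.5],[-0.35,-5.2,-36.6,0,0,0,-18.1],[-0.35,-8.5,-45.6,0,0,0,-22.7],[-0.35,-11.5,-52.2,0,0,0,-26.1],[-0.35,-13.7,-56.4,0,0,0,-28.4],[-0.35,-13.7,-56.4,0,0,0,-28.4]]'|grep -E 'pos|_f'; python3 arc.py .62 .65 .68 .71
```

```text
tcp_pos: [0.6289, -0.1353, 0.3354]
wrist_force: [-6.8, -1.8, 3.5]
gripper_force: 3.4
now 0.563 r 0.1197 yaw -56.76 t 12.2333
0.62 [ 0.2 -6.8 -0.6] rotz -2.3
0.65 [ -0.  -10.4  -0.7] rotz -4.0
0.68 [ -0.3 -14.   -0.7] rotz -5.7
0.71 [ -0.7 -17.6  -0.7] rotz -7.4
```

```bash
python3 -m creep '[[-0.35,0.2,-3.5,0,0,0,-1.2],[-0.35,0.2,-7,0,0,0,-2.3],[-0.35,0,-9,0,0,0,-3.2],[-0.35,0,-10.5,0,0,0,-4],[-0.35,0,-10.5,0,0,0,-4]]'|grep -E 'pos|_f'; python3 -c "
from h import *
print(r.sense()['moment'])
s,im,d=cap('wrist'); cv2.imwrite('pics/w6.png',im[:,:,::-1])"; python3 arc.py .5 .38 .26 .14 .02 -.1 -.22 -.34
```

```text
tcp_pos: [0.6369, -0.13, 0.3354]
wrist_force: [-8.0, -2.9, 3.1]
gripper_force: 4.3
[-0.84045789  2.38876738 -0.10284336]
now 0.642 r 0.12 yaw -52.88 t 12.7
0.5 [-1.3 17.  -0.4] rotz 8.5
0.38 [-4.3 31.1 -0.3] rotz 15.4
0.26 [-8.9 44.7 -0.2] rotz 22.2
0.14 [-15.1  57.7  -0. ] rotz 29.1
0.02 [-22.9  69.8   0.1] rotz 36.0
-0.1 [-32.   80.9   0.2] rotz 42.9
-0.22 [-42.4  90.9   0.3] rotz 49.7
-0.34 [-53.9  99.5   0.4] rotz 56.6
```

View pics/w6.png

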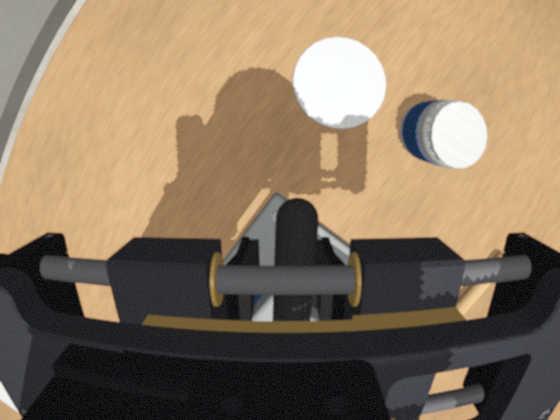

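```bash
python3 -m creep '[[-0.35,-1.3,17,-0.4,0,0,8.5],[-0.35,-4.3,31.1,-0.3,0,0,15.4],[-0.35,-8.9,44.7,-0.2,0,0,22.2],[-0.35,-15.1,57.7,0,0,0,29.1],[-0.35,-22.9,69.8,0,0,0,36],[-0.35,-32,80.9,0,0,0,42.9],[-0.35,-42.4,90.9,0,0,0,49.7],[-0.35,-42.4,90.9,0,0,0,49.7]]'|grep -E 'pos|_f'; python3 arc.py -.28 -.34 -.4 -.44 -.47 -.5
```

```text
tcp_pos: [0.5397, -0.1502, 0.3363]
wrist_force: [-0.2, -0.2, 0.9]
gripper_force: 0.0
now -0.214 r 0.1189 yaw -102.65 t 13.3667
-0.28 [0.9 7.9 0.3] rotz 3.4
-0.34 [ 0.2 15.   0.3] rotz 6.8
-0.4 [-0.8 22.2  0.3] rotz 10.3
-0.44 [-1.8 26.9  0.3] rotz 12.6
-0.47 [-2.6 30.4  0.3] rotz 14.3
-0.5 [-3.6 33.8  0.3] rotz 16.0
```

```bash
python3 -m creep '[[-0.35,0.9,6,0,0,0,2.6],[-0.35,0.5,12,0,0,0,5.4],[-0.35,-0.2,18,0,0,0,8.2],[-0.35,-0.8,22.2,0,0,0,10.3],[-0.35,-1.8,26.9,0,0,0,12.6],[-0.35,-2.6,30.4,0,0,0,14.3],[-0.35,-2.6,30.4,0,0,0,14.3]]'|grep -E 'pos|_f';  python3 -c "
from h import *
s,im,d=cap('wrist'); cv2.imwrite('pics/w7.png',im[:,:,::-1])"; python3 arc.py -.38 -.26 -.14 -.02 .1 .22 .34 .46
```

```text
tcp_pos: [0.5128, -0.1411, 0.3361]
wrist_force: [1.8, -2.0, 1.1]
gripper_force: 0.9
now -0.453 r 0.119 yaw -116.61 t 14.0
-0.38 [ 0.5 -8.8 -0.1] rotz -4.8
-0.26 [ -1.5 -23.   -0. ] rotz -11.7
-0.14 [ -5.3 -36.9   0. ] rotz -18.6
-0.02 [-10.7 -50.2   0.1] rotz -25.5
0.1 [-17.6 -62.8   0.1] rotz -32.3
0.22 [-26.1 -74.5   0.1] rotz -39.2
0.34 [-35.8 -85.1   0.2] rotz -46.1
0.46 [-46.8 -94.4   0.2] rotz -53.0
```

View pics/w7.png

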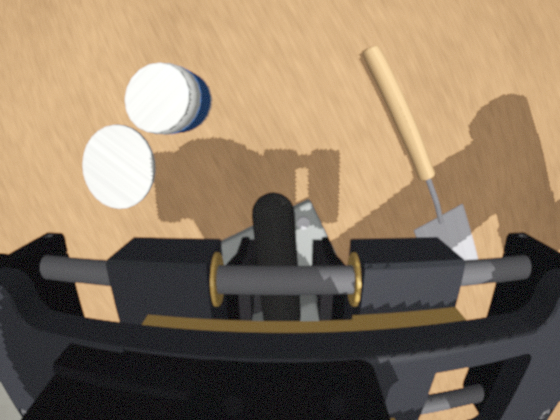

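```bash
python3 -m creep '[[-0.35,0.5,-8.8,0,0,0,-4.8],[-0.35,-1.5,-23,0,0,0,-11.7],[-0.35,-5.3,-36.9,0,0,0,-18.6],[-0.35,-10.7,-50.2,0,0,0,-25.5],[-0.35,-17.6,-62.8,0,0,0,-32.3],[-0.35,-26.1,-74.5,0,0,0,-39.2],[-0.35,-35.8,-85.1,0,0,0,-46.1],[-0.35,-35.8,-85.1,0,0,0,-46.1]]'|grep -E 'pos|_f'; python3 arc.py .42 .5 .56 .6 .63 .65
```

```text
tcp_pos: [0.604, -0.1473, 0.3338]
wrist_force: [-4.2, -1.8, 2.5]
gripper_force: 2.4
now 0.331 r 0.1198 yaw -70.33 t 14.6667
0.42 [ -0.2 -10.6  -2.3] rotz -4.4
0.5 [ -1.3 -20.2  -2.4] rotz -9.0
0.56 [ -2.6 -27.2  -2.5] rotz -12.4
0.6 [ -3.7 -31.9  -2.5] rotz -14.7
0.63 [ -4.7 -35.4  -2.5] rotz -16.4
0.65 [ -5.4 -37.7  -2.6] rotz -17.6
```

```bash
python3 -m creep '[[-0.35,-0.2,-10.6,-1,0,0,-4.4],[-0.35,-1.3,-20.2,-2,0,0,-9],[-0.35,-2.6,-27.2,-2,0,0,-12.4],[-0.35,-3.7,-31.9,-2,0,0,-14.7],[-0.35,-5.4,-37.7,-2,0,0,-17.6],[-0.35,-5.4,-37.7,-2,0,0,-17.6]]'|grep -E 'pos|_f'; python3 arc.py .5 .38 .26 .14 .02 -.1 -.22 -.34
```

```text
tcp_pos: [0.636, -0.1307, 0.334]
wrist_force: [-5.3, -5.1, -1.2]
gripper_force: 3.7
now 0.634 r 0.1199 yaw -52.94 t 15.1667
0.5 [-1.2 16.  -1.8] rotz 8.4
0.38 [-4.2 30.1 -1.7] rotz 15.3
0.26 [-8.8 43.7 -1.5] rotz 22.2
0.14 [-15.   56.7  -1.3] rotz 29.0
0.02 [-22.8  68.8  -1.1] rotz 35.9
-0.1 [-31.9  80.   -0.9] rotz 42.8
-0.22 [-42.3  89.9  -0.7] rotz 49.7
-0.34 [-53.8  98.6  -0.5] rotz 56.5
```

```bash
python3 -m creep '[[-0.35,-1.2,16,-1.5,0,0,8.4],[-0.35,-4.2,30.1,-1.5,0,0,15.3],[-0.35,-8.8,43.7,-1.5,0,0,22.2],[-0.35,-15,56.7,-1.3,0,0,29],[-0.35,-22.8,68.8,-1.1,0,0,35.9],[-0.35,-31.9,80,-0.9,0,0,42.8],[-0.35,-42.3,89.9,-0.7,0,0,49.7],[-0.35,-42.3,89.9,-0.7,0,0,49.7]]'|grep -E 'pos|_f'; python3 arc.py -.3 -.36  -.42 -.46 -.5
```

```text
tcp_pos: [0.5393, -0.1499, 0.3379]
wrist_force: [-0.0, 0.6, -0.4]
gripper_force: 0.0
now -0.218 r 0.1187 yaw -102.83 t 15.8333
-0.3 [1.  9.8 1.9] rotz 4.4
-0.36 [ 0.2 17.   1.9] rotz 7.8
-0.42 [-1.  24.1  1.9] rotz 11.2
-0.46 [-2.  28.8  1.9] rotz 13.5
-0.5 [-3.2 33.4  1.9] rotz 15.8
```

```bash
python3 -m creep '[[-0.35,1,6,1,0,0,2.6],[-0.35,0.7,12,1.5,0,0,5.4],[-0.35,0,18,1.5,0,0,8.2],[-0.35,-1,24,1.5,0,0,11.2],[-0.35,-2,28.8,1.5,0,0,13.5],[-0.35,-3,32.4,1.5,0,0,15.3],[-0.35,-3,32.4,1.5,0,0,15.3]]'|grep -E 'pos|_f';  python3 arc.py -.38 -.26 -.14 -.02 .1 .22 .34 .46
```

```text
tcp_pos: [0.5105, -0.1398, 0.3366]
wrist_force: [1.0, -0.9, 1.0]
gripper_force: 0.9
now -0.475 r 0.119 yaw -117.85 t 16.4167
-0.38 [  0.3 -11.4   0.6] rotz -6.1
-0.26 [ -2.1 -25.6   0.6] rotz -13.0
-0.14 [ -6.1 -39.4   0.7] rotz -19.8
-0.02 [-11.8 -52.7   0.7] rotz -26.7
0.1 [-19.  -65.1   0.7] rotz -33.6
0.22 [-27.7 -76.6   0.7] rotz -40.5
0.34 [-37.7 -87.    0.7] rotz -47.3
0.46 [-48.8 -96.1   0.8] rotz -54.2
```

```bash
python3 -m creep '[[-0.35,0.3,-11.4,0.6,0,0,-6.1],[-0.35,-2.1,-25.6,0.6,0,0,-13],[-0.35,-6.1,-39.4,0.7,0,0,-19.8],[-0.35,-11.8,-52.7,0.7,0,0,-26.7],[-0.35,-19,-65.1,0.7,0,0,-33.6],[-0.35,-27.7,-76.6,0.7,0,0,-40.5],[-0.35,-37.7,-87,0.7,0,0,-47.3],[-0.35,-37.7,-87,0.7,0,0,-47.3]]'|grep -E 'pos|_f'; python3 arc.py .42 .5 .56 .6 .63 .65
```

```text
tcp_pos: [0.6042, -0.1475, 0.3338]
wrist_force: [-4.1, -1.3, 2.5]
gripper_force: 2.4
now 0.333 r 0.1201 yaw -70.35 t 17.0833
0.42 [ -0.4 -10.4  -2.3] rotz -4.4
0.5 [ -1.5 -20.   -2.4] rotz -9.0
0.56 [ -2.9 -27.   -2.5] rotz -12.4
0.6 [ -4.  -31.7  -2.5] rotz -14.7
0.63 [ -5.  -35.2  -2.6] rotz -16.4
0.65 [ -5.7 -37.5  -2.6] rotz -17.6
```

```bash
python3 -m creep '[[-0.35,-0.4,-10.4,-1,0,0,-4.4],[-0.35,-1.5,-20,-1.5,0,0,-9],[-0.35,-2.9,-27,-1.5,0,0,-12.4],[-0.35,-4,-31.7,-1.5,0,0,-14.7],[-0.35,-5.7,-37.5,-1.5,0,0,-17.6],[-0.35,-5.7,-37.5,-1.5,0,0,-17.6]]'|grep -E 'pos|_f'; python3 arc.py .5 .38 .26 .14 .02 -.1 -.22 -.34;python3 - <<'E'
from h import *
s,im,d=cap('scene'); a=cv2.imread('pics/scene.png')[180:260,180:300]; b=im[180:260,180:300,::-1]
cv2.imwrite('pics/s2.png',cv2.hconcat([cv2.resize(a,(400,267),interpolation=2),cv2.resize(b,(400,267),interpolation=2)]))
E
```

```text
tcp_pos: [0.6361, -0.1307, 0.3339]
wrist_force: [-6.2, -4.6, -0.3]
gripper_force: 3.7
now 0.634 r 0.1201 yaw -52.96 t 17.5833
0.5 [-1.4 16.1 -1.9] rotz 8.4
0.38 [-4.3 30.1 -1.7] rotz 15.3
0.26 [-8.9 43.8 -1.5] rotz 22.1
0.14 [-15.2  56.7  -1.3] rotz 29.0
0.02 [-22.9  68.9  -1.1] rotz 35.9
-0.1 [-32.   80.   -0.9] rotz 42.8
-0.22 [-42.4  90.   -0.7] rotz 49.6
-0.34 [-53.9  98.6  -0.5] rotz 56.5
```

View pics/s2.png

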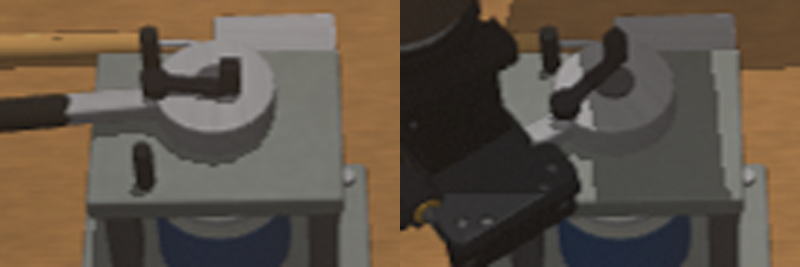

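```bash
python3 -m creep '[[-0.35,-1.4,16,-1.5,0,0,8.4],[-0.35,-4.3,30.1,-1.5,0,0,15.3],[-0.35,-8.9,43.8,-1.5,0,0,22.1],[-0.35,-15.2,56.7,-1.3,0,0,29],[-0.35,-22.9,68.9,-1.1,0,0,35.9],[-0.35,-32,80,-0.9,0,0,42.8],[-0.35,-42.4,90,-0.7,0,0,49.6],[-0.35,-42.4,90,-0.7,0,0,49.6]]'|grep -E 'pos|_f'; python3 -m creep '[[-0.35,1,6,1,0,0,2.6],[-0.35,0.7,12,1.5,0,0,5.4],[-0.35,0,18,1.5,0,0,8.2],[-0.35,-1,24,1.5,0,0,11.2],[-0.35,-2,28.8,1.5,0,0,13.5],[-0.35,-3,32.4,1.5,0,0,15.3],[-0.35,-3,32.4,1.5,0,0,15.3]]'|grep -E 'pos|_f';  python3 arc.py -.38 -.26 -.14 -.02 .1 .22 .34 .46
```

```text
tcp_pos: [0.5391, -0.1497, 0.3375]
wrist_force: [-0.4, 1.0, -0.2]
gripper_force: 0.0
tcp_pos: [0.5103, -0.1397, 0.3364]
wrist_force: [1.0, -0.9, 0.9]
gripper_force: 0.9
now -0.478 r 0.119 yaw -117.81 t 18.8833
-0.38 [  0.3 -11.7   0.4] rotz -6.0
-0.26 [ -2.  -25.9   0.4] rotz -12.9
-0.14 [ -6.1 -39.7   0.5] rotz -19.8
-0.02 [-11.7 -53.    0.5] rotz -26.7
0.1 [-19.  -65.4   0.5] rotz -33.5
0.22 [-27.6 -76.9   0.5] rotz -40.4
0.34 [-37.6 -87.3   0.5] rotz -47.3
0.46 [-48.7 -96.4   0.5] rotz -54.2
```

```bash
python3 -m creep '[[-0.35,0.3,-11.4,0.6,0,0,-6.1],[-0.35,-2.1,-25.6,0.6,0,0,-13],[-0.35,-6.1,-39.4,0.7,0,0,-19.8],[-0.35,-11.8,-52.7,0.7,0,0,-26.7],[-0.35,-19,-65.1,0.7,0,0,-33.6],[-0.35,-27.7,-76.6,0.7,0,0,-40.5],[-0.35,-37.7,-87,0.7,0,0,-47.3],[-0.35,-37.7,-87,0.7,0,0,-47.3]]'|grep -E 'pos|_f';python3 -m creep '[[-0.35,-0.4,-10.4,-1,0,0,-4.4],[-0.35,-1.5,-20,-1.5,0,0,-9],[-0.35,-2.9,-27,-1.5,0,0,-12.4],[-0.35,-4,-31.7,-1.5,0,0,-14.7],[-0.35,-5.7,-37.5,-1.5,0,0,-17.6],[-0.35,-5.7,-37.5,-1.5,0,0,-17.6]]'|grep -E 'pos|_f'
```

```text
tcp_pos: [0.604, -0.1473, 0.3336]
wrist_force: [-4.4, -2.0, 2.5]
gripper_force: 2.4
tcp_pos: [0.6359, -0.1307, 0.3338]
wrist_force: [-5.6, -6.3, -0.8]
gripper_force: 3.7
```

```bash
python3 -m creep '[[-0.1,0,1,0,0,0,0],[-0.1,0,1,0,0,0,0],[-0.1,0,1,0,0,0,0],[-0.1,0,1,-5,0,0,0],[-0.1,0,1,-30,0,0,0],[-0.1,0,1,-65,0,0,0],[-0.1,0,1,-100,0,0,0],[-0.1,0,1,-100,0,0,0]]'|grep -E 'pos|_'; python3 -m creep '[[-0.1,-20,0,-20,0,0,0],[-0.1,-20,0,-20,0,0,0]]' >/dev/null
python3 - <<'E'
from h import *
s,im,d=cap('wrist'); cv2.imwrite('pics/w8.png',im[:,:,::-1])
E
```

```text
time_s: 20.72
tcp_pos: [0.6383, -0.1303, 0.4477]
ee_rot: [[0.601, -0.799, 0.021], [-0.799, -0.601, -0.003], [0.015, -0.015, -1.0]]
wrist_force: [0.0, -0.8, 1.8]
gripper_width: 0.449
gripper_force: 0.0
```

View pics/w8.png

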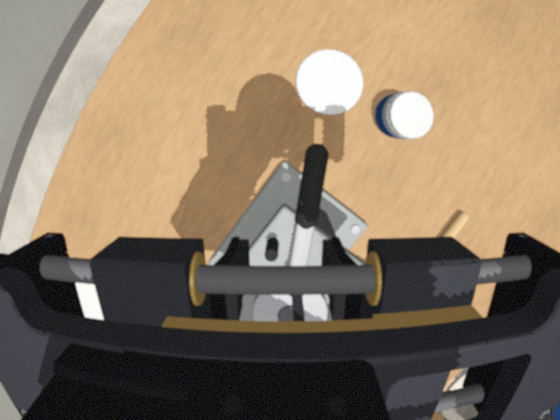

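```bash
python3 -m creep '[[-0.1,30,0,-20,0,0,0],[-0.1,60,0,-40,0,0,0],[-0.1,90,0,-40,0,0,0],[-0.1,110,0,-40,0,0,0],[-0.1,110,0,-40,0,0,0],[-0.1,110,0,-40,0,0,0]]'|grep -E 'pos'
python3 - <<'E'
from h import *
for n in('scene','top','wrist'):
    s,im,d=cap(n); v,u=np.mgrid[:420,:560]; P=world(n,u,v,d,s); x,y,z=np.moveaxis(P,-1,0)
    R=(abs(x-.57)<.06)&(d>0)
    m=R&(abs(z-.210)<.005)&(abs(y+.033)<.04)
    if m.sum()>8: c,w,a=cv2.minAreaRect((P[m][:,:2]*1000).astype('f4')); print(n,'tab',m.sum(),np.round(c,1),np.round(w,1),a)
    m=(d>0)&(z>.172)&(z<.19)&(np.hypot(x-.565,y+.034)>.085)&(np.hypot(x-.565,y+.034)<.155)&(y<-.06)&(abs(x-.6)<.08)
    if m.sum()>30: a=P[m].mean(0)-[.565,-.034,0]; print(n,'handle',m.sum(),np.arctan2(a[0],-a[1]))
E
```

```text
tcp_pos: [0.6915, -0.2033, 0.4949]
scene tab 35 [551.7 -30.4] [11.3 11.3] 26.66724395751953
scene handle 352 0.5339684102255299
top tab 32 [548.2 -29.6] [ 8.2 11.2] 44.51318359375
wrist handle 520 0.5007050225361902
```

```bash
python3 -c "
from station import r
print(r.sense()['wrist_force']); print(r.finish_job())"
```

```text
[-0.77020347  0.37421209  0.11966709]
the job is handed in; nothing more can be done
None
```

I flipped the ratchet lever fully to the loosening side, made four loosening strokes of the handle, let go and handed the job in. By calculation the screw is backed off at least about 1.75 rad (1.57 needed), but it has no visible mark, so I couldn't check that by eye.

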